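# Put the coffee tamper back in the well of its size

## Robot

A 7-joint arm with a two-finger parallel gripper is mounted at the origin on a cart in front of the work surface, level with it; the furniture and walls round the work are solid. World frame = base frame: x ahead of the robot, y to its left, z up, the work surface at z = 0. Lengths are in mm, angles in rad, forces in N, time in s.
With the tool pointing down it reaches from about 350 to 900 mm from the base axis. Payload 19.9 kg.
Tool frame: the origin (TCP) lies between the finger pads; the fingertips stand 19 mm ahead of it and the grasp point (between the pads) is the TCP (tcp_to_tips is the distance from the TCP to the fingertips, in mm); z points along the fingers, y is the line along which they close (so a half turn about z gives the same grasp; the last joint's range is limited). The gripper opens to 85 mm and grips with 20 to 120 N. Pads are 22 mm wide; open, the fingers measure 114 mm over their backs; the gripper's body (76 mm by 85 mm) begins 54 mm behind the grasp point. The pads swing forward as they close: fully open they stand 13 mm farther back than shut.
Start: joints at [1.308, 0.417, -0.01, 1.614, 0.005, 1.111, -0.053], TCP at [136.878, -609.808, 226.26] pointing down, gripper open.
Joint ranges: [-2.81, 2.81], [-0.39, 2.02], [-1.27, 1.25], [0.06, 2.57], [-1.19, 4.33], [0.19, 2], [-2.82, 2.82]. Speed limits (rad/s): [1.89, 1.89, 2.39, 2.39, 3.01, 3.01, 3.01].

## Interface

Orientations are given as [roll, pitch, yaw] about the fixed x, y, z axes, in that order (R = Rz(yaw) Ry(pitch) Rx(roll)).
In Python, from bench import observe, get_image, camera_params, hand_in, tcp_to_tips gives the robot as it stands.
- The arm moves only by the tool carry_out, never from a script. Its argument "moves" is a list of rows, each a list of 3 entries, a list of its own where there are three numbers: the shift along the world's x, y, z each as a share of 20 mm, from -1 to 1, then the turn about the world's z as a share of 4 degrees, from -1 to 1, then the closure, from -1 (fully open) to 1 (shut). A call has exactly 10 rows; each row shifts and turns the commanded pose from where the row before left it; what a row does not reach is not made up. A row lasts 1/12 s, in which the tool goes at most 41.7 mm and 7.16 degrees, less where a joint would pass 70% of its speed; a pose out of reach is approached as far as the arm can. A call with a number of a shift or a turn outside -1 to 1 is refused whole. A call with a gripper value outside its range is refused whole. The fingers move at their own pace and stop on an object; "newtons" is the grip in N (left out, the last holds). Time passes only in rows, so rows that do not move let the fingers close, or fill a call up. It gives the time, the measured TCP pose, the force, the opening and the grip force at its end, in the units of the state.
- observe(): the state, without advancing time (a new reading comes with each control period).
- get_image(name): name is "scene" or "top"; returns the picture (400x640x3 uint8, red, green, blue); there is no depth.
- camera_params(name): a dict with "mtx" (3x3 intrinsics, pixels), "eye" and "attitude" of the camera in the world. Camera axes: x right, y down, z forward; pixel columns grow to the right and rows downward; lengths in mm; the calibration is good to about 2 mm. A picture is of the moment at which its call begins. camera_params takes no time and is no camera call.
- hand_in(): hands the job in; it is judged then, once.
The state is a dict: "t": time; "joint_positions": joint angles; "qd": joint speeds; "joint_torque": joint torques, N m; "eef_pos": TCP position; "tcp_rot": TCP orientation; "force": force on the tool from outside, world axes, zero at the start; "torque": the same for the moment, N m; "width": opening from 0.0 (shut) to 1.0 (fully open); "grip_force": force on a finger pad.
Only numpy, scipy, OpenCV 4.12 (cv2) and the standard library are available. Lean on these libraries where they do the work, as an engineer would, in place of code of your own. Each camera call takes 0.05 s, during which the arm holds its last target. There are 200 camera calls.

## Task

Put the coffee tamper that was left out on the worktop into the one well of the sloping tamper station that is bored to its diameter, base first and fully home on the well's floor, and let go of it. Set it in gently, feeling for the snug well rather than forcing or banging it, and leave the mugs and the canister standing where they are.

Things in the scene. Friction and masses are not known exactly. Their poses are not given: they have to be found in the camera images.
- tamper: Espresso tamper, stands upright: round steel base 56 mm wide, 24 mm high, foot chamfered 1.5 mm; short waist; octagonal dark wooden handle, 30 mm across flats, from 36 to 82 mm up (a flat cap to 86). About 0.2 to 0.4 kg, balanced 46 mm up. Origin: centre of the underside; z up the handle; x square to one handle flat. Seated, its underside is on the well's floor, 18 mm below the mouth; 6 mm of the base stay proud.
- well_48_mouth (a point): Mouth centre of the well for a 48 mm tamper (bore 49.6 mm, 18 mm deep, flat floor, 1.5 mm rim chamfer), in the sloping top face, 60 mm up. z axis: out along the bore, leaning 20 deg from vertical to the station's front (robot side); y: level, along the row. One of three fixed dark wooden blocks (74 x 104 mm) in any order, 76 mm apart in a row.
- well_56_mouth (a point): Mouth centre of the well for a 56 mm tamper (bore 57.6 mm, 18 mm deep, flat floor, 1.5 mm rim chamfer), in the sloping top face, 60 mm up. z axis: out along the bore, leaning 20 deg from vertical to the station's front (robot side); y: level, along the row. One of three fixed dark wooden blocks (74 x 104 mm) in any order, 76 mm apart in a row.
- well_64_mouth (a point): Mouth centre of the well for a 64 mm tamper (bore 65.6 mm, 18 mm deep, flat floor, 1.5 mm rim chamfer), in the sloping top face, 60 mm up. z axis: out along the bore, leaning 20 deg from vertical to the station's front (robot side); y: level, along the row. One of three fixed dark wooden blocks (74 x 104 mm) in any order, 76 mm apart in a row.
- well_56: The fixed wooden block with the 56 mm well; its origin is the centre of the well's mouth. The station stands just right of the coffee machine, a fixed 0.4 m tall obstacle (from x = 0.5 m on, y = -0.25 to 0.0 m); the soda maker and microwave stand left of it from x = 0.53 m on. Carry things round in front of these.
- cup_navy: Dark blue mug, 71 mm across, 87 mm tall, with an ear; loose, stands near the tamper. Origin at its underside. A bystander: leave it.
- creamer: Closed canister, 71 mm across, 143 mm tall; loose. Origin at the centre of its underside. A bystander: leave it.
- cup_white: Small white cup, 60 mm across, 56 mm tall, with an ear; loose, stands between the station and the other things. Origin at its underside. A bystander: leave it.
Not all that is in view belongs to the job. Leave any pink look-alike of the tamper alone.

How it is judged (in metres and radians):
At the end, for the whole second after the job is handed in: The tamper sits in the 56 mm well: its underside at least 15.5 mm below the mouth (home is 18 mm), within 3 mm of the well's axis and 0.06 rad of its direction, at rest (z of tamper in the frame of well_56_mouth below -0.0155 m and distance between tamper and well_56_mouth below 0.022 m and x of tamper in the frame of well_56_mouth between -0.003 and 0.003 m and y of tamper in the frame of well_56_mouth between -0.003 and 0.003 m and angle between the z axis of tamper and the z axis of well_56_mouth, either way round below 0.06 rad and linear speed of tamper below 0.02 m/s); the robot touches nothing.
It fails at once if the tamper is pressed or knocked against its well's block with more than 40 N (contact force between tamper and well_56 above 40 N).
It fails at once if the blue mug is shifted by more than 20 mm (distance of cup_navy from where it was at the start of the episode above 0.02 m).
It fails at once if the canister is shifted by more than 20 mm (distance of creamer from where it was at the start of the episode above 0.02 m).
It fails at once if the white cup is shifted by more than 20 mm (distance of cup_white from where it was at the start of the episode above 0.02 m).
It also fails if it takes over 67 s, if anything falls off the work surface, if the arm or the gripper's body presses on something with over 40 N, if the wrist force passes 120 N, or if a joint passes its speed limit or range.

## Working session

There is one attempt and no reset: what is moved stays moved. The work goes in short steps, Python scripts to look and compute and a tool call to move; the robot and the scene stay as the last step left them, time stands still between calls to the robot, and variables do not carry over. Pictures are saved under pics/ and viewed, at most 10 in all, crops included, and the job is handed in when it is done.

Besides the shell and the picture viewer there is one more tool, called after "Call:" in YAML: its name, and indented under it one key for each argument. carry_out: Moves the arm, as the interface text tells. Its arguments: {"type":"object","properties":{"moves":{"type":"array","items":{"type":"array"}},"newtons":{"type":"number"}},"required":["moves"]}

```bash
mkdir -p pics; ls
python3 - <<'E'
from bench import *
import cv2,numpy as np
for n in("scene","top"):
    im=get_image(n); cv2.imwrite(f"pics/{n}0.png",im[:,:,::-1]); p=camera_params(n); print(n,p)
s=observe(); print(s)
E
```

```text
pics
scene {'mtx': array([[457.08733657,   0.        , 329.95780683],
       [  0.        , 457.08733657, 201.71209504],
       [  0.        ,   0.        ,   1.        ]]), 'eye': array([-475.62561717,  659.40629377,  897.85661282]), 'attitude': array([-2.14522302, -0.00400837, -2.16677186])}
top {'mtx': array([[447.11882974,   0.        , 317.66163138],
       [  0.        , 447.11882974, 198.47416124],
       [  0.        ,   0.        ,   1.        ]]), 'eye': array([ 336.05861237,  -88.08954167, 1551.35022464]), 'attitude': array([-2.96731814, -0.00552759, -1.59186117])}
{'t': 0.1, 'joint_positions': array([ 1.30850554,  0.41790333, -0.01035211,  1.61409076,  0.00469531,
        1.11070116, -0.05300208]), 'qd': array([ 0.00072716, -0.00236662,  0.00052214, -0.00236063,  0.00033394,
       -0.00166159,  0.00087001]), 'joint_torque': array([ 6.00836538e-04, -8.65821648e+01,  6.79834876e-01, -4.35636878e+01,
        1.90772326e-02,  5.00690236e-03, -3.70749729e-05]), 'eef_pos': array([ 136.82943208, -609.52258647,  225.73919675]), 'tcp_rot': array([-3.14051602e+00,  6.06278063e-05,  2.20839445e-01]), 'force': array([-0.72064815,  0.03636179,  0.63489931]), 'torque': array([-0.03005145, -0.02594693, -0.01962547]), 'grip_force': 0.0, 'width': 0.9951067296584517}
```

View pics/scene0.png

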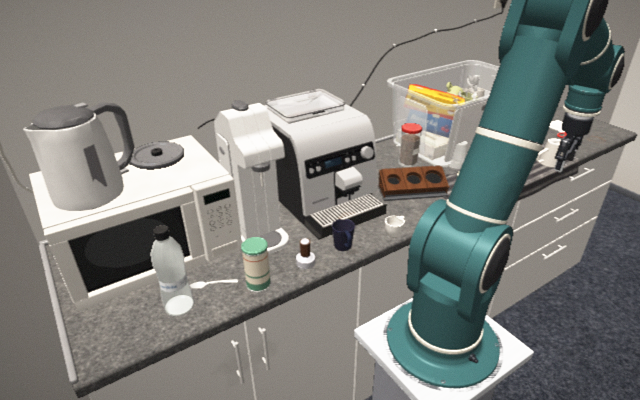

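View pics/top0.png

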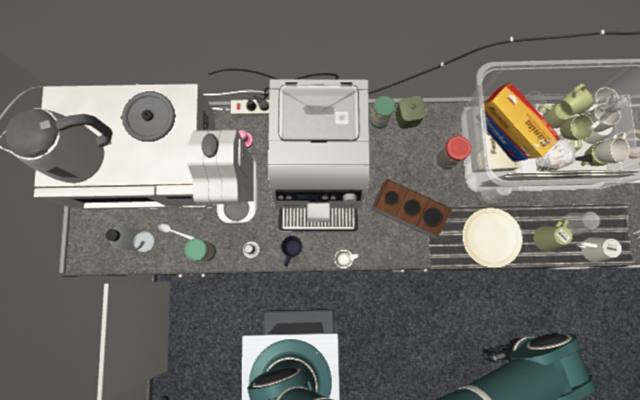

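The scene picture shows a dark-handled tamper at about (305,255), with the navy mug at (343,235), the white cup at (395,222), the canister at (257,264) and the three-well station at (412,180). In the top view the tamper is at (251,250), the pink look-alike at (247,138), and the wells at (391,198), (412,207) and (433,217). The steel and wood one at (251,250) fits the description, because the other is pink. I'll check it and the wells in one enlarged crop.

```bash
cat > h.py <<'E'
import numpy as np, cv2
from scipy.spatial.transform import Rotation as Ro
from bench import *
class Cam:
    def __init__(s,n):
        p=camera_params(n); s.K=p["mtx"]; s.e=p["eye"]; s.R=Ro.from_euler("xyz",p["attitude"]).as_matrix()
    def ray(s,uv): return s.R@np.linalg.solve(s.K,[uv[0],uv[1],1.])
    def plane(s,uv,z=0.,n=None,p=None):
        d=s.ray(uv); n=np.array([0,0,1.]) if n is None else n; p=np.array([0,0,z]) if p is None else p
        return s.e+d*(n@(p-s.e))/(n@d)
    def proj(s,P):
        q=(np.atleast_2d(P)-s.e)@s.R@s.K.T; return q[:,:2]/q[:,2:]
def tri(obs):
    A=np.zeros((3,3));b=np.zeros(3)
    for c,uv in obs:
        d=c.ray(uv);d/=np.linalg.norm(d);M=np.eye(3)-np.outer(d,d);A+=M;b+=M@c.e
    return np.linalg.solve(A,b)
E
python3 - <<'E'
from h import *
t=cv2.imread("pics/top0.png"); s=cv2.imread("pics/scene0.png")
def crop(im,x,y,w,h,W,H): return cv2.resize(im[y:y+h,x:x+w],(W,H),interpolation=cv2.INTER_CUBIC)
a=np.vstack([np.hstack([crop(t,370,175,90,65,415,300),crop(t,225,230,80,62,385,300)]),
 np.hstack([crop(s,370,155,90,65,415,300),crop(s,285,215,80,62,385,300)])])
cv2.imwrite("pics/crop.png",a)
T=Cam("top");S=Cam("scene")
print("tamper top z86",T.plane((251,250),80),"scene handle top",S.plane((305,240),86),"base",S.plane((305,262),10))
for n,uv in dict(navy=(291,247),white=(344,259),can=(199,250),w1=(391,198),w2=(412,207),w3=(433,217)).items(): print(n,T.plane(uv,60))
E
```

```text
tamper top z86 [428.10125474 120.02301312  80.        ] scene handle top [432.09309256 127.07136645  86.        ] base [426.27072085 132.92754875  10.        ]
navy [436.5211412   -9.85456894  60.        ]
white [ 393.32939349 -184.71723851   60.        ]
can [432.92321665 295.03707804  60.        ]
w1 [ 595.03499595 -350.5093002    60.        ]
w2 [ 562.7439607  -420.00073035   60.        ]
w3 [ 527.27197973 -488.81514446   60.        ]
```

View pics/crop.png

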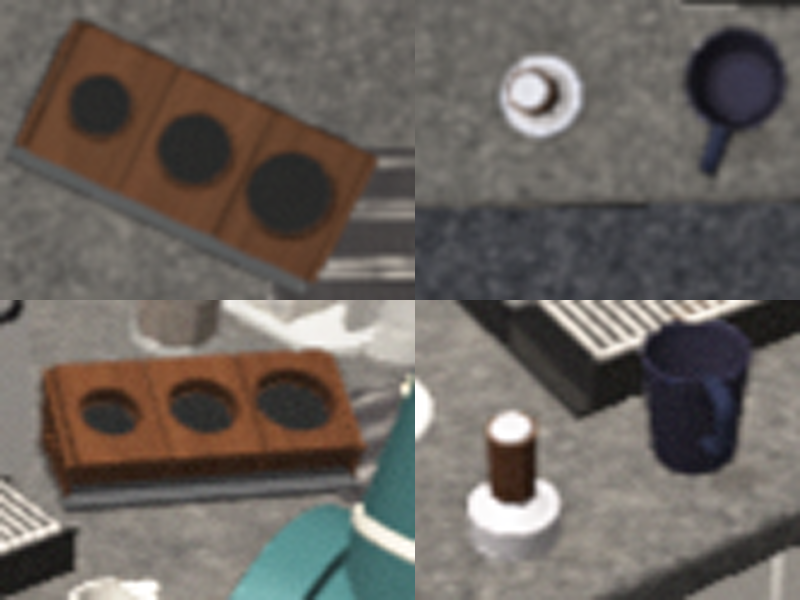

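In the crop, the real tamper has a steel base, brown handle and pale cap, and stands beside the navy mug in both views. The well bores grow left to right as 48, 56 and 64, so the middle well at top (412,207) and scene (414,178) is the one to use. Next I'll measure it sub-pixel.

Run:
```python
from h import *
im={n:cv2.imread(f"pics/{n}0.png") for n in("top","scene")}; C={n:Cam(n) for n in im}
def blobs(n,box,fn,k=6,amin=60):
    x,y,w,h=box; c=cv2.resize(im[n][y:y+h,x:x+w],None,fx=k,fy=k,interpolation=cv2.INTER_CUBIC)
    m=fn(c).astype(np.uint8); cnt,_=cv2.findContours(m,cv2.RETR_EXTERNAL,cv2.CHAIN_APPROX_NONE); r=[]
    for q in cnt:
        M=cv2.moments(q)
        if M["m00"]>amin*k*k: r.append((np.array([x+(M["m10"]/M["m00"]+.5)/k-.5,y+(M["m01"]/M["m00"]+.5)/k-.5]),M["m00"]/k/k,cv2.boundingRect(q)))
    return sorted(r,key=lambda a:a[0][0])
dark=lambda c:(c[...,2].astype(int)-c[...,0]<30)&(c.max(2)<75)
W=[]
bt=blobs("top",(380,187,68,42),dark); bs=blobs("scene",(384,165,60,24),dark)
for n,b in(("top",bt),("scene",bs)): print(n,[(u.round(2).tolist(),round(a,1)) for u,a,_ in b])
for (u,_,_),(v,_,_) in zip(bt,bs):
    P=tri([(C["top"],u),(C["scene"],v)]); W.append(P); print("well",P.round(1), C["top"].proj(P)[0]-u, C["scene"].proj(P)[0]-v)
W=np.array(W); print(np.linalg.norm(np.diff(W,axis=0),axis=1))
white=lambda c:c.min(2)>120
for n,box in(("top",(235,235,32,30)),("scene",(292,233,28,40))):
    print(n,[(u.round(2).tolist(),round(a,1),r) for u,a,r in blobs(n,box,white,6,4)])
```

```text
top [([391.28, 197.49], 140.2), ([411.79, 206.94], 192.9), ([432.38, 216.55], 265.1)]
scene [([393.19, 179.27], 69.6), ([413.16, 178.23], 93.7), ([433.05, 176.63], 138.0)]
well [ 597.4 -352.8   54.7] [0.11108596 0.09514808] [-0.13518545 -0.00972803]
well [ 563.7 -421.1   53.3] [0.08450093 0.0740757 ] [-0.10317614 -0.00484828]
well [ 529.2 -488.4   55.1] [0.08585    0.07679807] [-0.1049239  -0.00235406]
[76.07011006 75.69722287]
top [([250.73, 249.26], 243.7, (44, 36, 107, 107))]
scene [([304.19, 252.78], 751.0, (0, 0, 168, 240)), ([317.22, 263.18], 42.3, (127, 142, 41, 75))]
```

Call:
carry_out:
  moves:
    - [[0.7,1,0],0,-1]
    - [[0.7,1,0],0,-1]
    - [[0.7,1,0],0,-1]
    - [[0.7,1,0],0,-1]
    - [[0.7,1,0],0,-1]
    - [[0.7,1,0],0,-1]
    - [[0.7,1,0],0,-1]
    - [[0.7,1,0],0,-1]
    - [[0.7,1,0],0,-1]
    - [[0.7,1,0],0,-1]
  newtons: 40

```text
t: 0.93
eef_pos: [277.3, -408.6, 226.1]
tcp_rot: [-3.141, 0.0, 0.221]
force: [1.4, -1.0, 0.9]
width: 0.996
grip_force: 0.0
```

Run:
```python
from h import *
T=Cam("top");S=Cam("scene")
print(T.plane((250.8,249.4),18), tri([(T,(249.1,248.8)),(S,(305.2,241.2))]), S.plane((304.8,241),86),T.plane((249.1,248.8),86))
im=cv2.imread("pics/scene0.png"); x,y=285,228
c=cv2.resize(im[y:y+48,x:x+40],None,fx=12,fy=12,interpolation=cv2.INTER_CUBIC); cv2.imwrite("pics/tam.png",c)
```

```text
[434.03125168 129.48368576  18.        ] [432.18700256 126.24780459  81.16211947] [428.40413676 130.00998592  86.        ] [431.7490805  125.38126454  86.        ]
```

Call:
carry_out:
  moves:
    - [[0.5,1,0],0,-1]
    - [[0.5,1,0],0,-1]
    - [[0.4,1,0],0,-1]
    - [[0.4,1,0],0,-1]
    - [[0.3,1,0],0,-1]
    - [[0.3,1,0],0,-1]
    - [[0.3,1,0],0,-1]
    - [[0.3,1,0],0,-1]
    - [[0.3,1,0],0,-1]
    - [[0.3,1,0],0,-1]

```text
t: 1.77
eef_pos: [348.9, -208.8, 226.1]
tcp_rot: [-3.141, 0.0, 0.221]
force: [0.7, -0.8, 0.1]
width: 0.999
grip_force: 0.0
```

Call:
carry_out:
  moves:
    - [[0.3,1,0],0,-1]
    - [[0.3,1,0],0,-1]
    - [[0.3,1,0],0,-1]
    - [[0.3,1,0],0,-1]
    - [[0.3,1,0],0,-1]
    - [[0.3,1,0],0,-1]
    - [[0.3,1,0],0,-1]
    - [[0.3,1,0],0,-1]
    - [[0.3,1,0],0,-1]
    - [[0.3,1,0],0,-1]

```text
t: 2.6
eef_pos: [408.9, -8.8, 226.2]
tcp_rot: [-3.142, 0.0, 0.221]
force: [-0.2, -0.9, -0.2]
width: 1.003
grip_force: 0.0
```

View pics/tam.png

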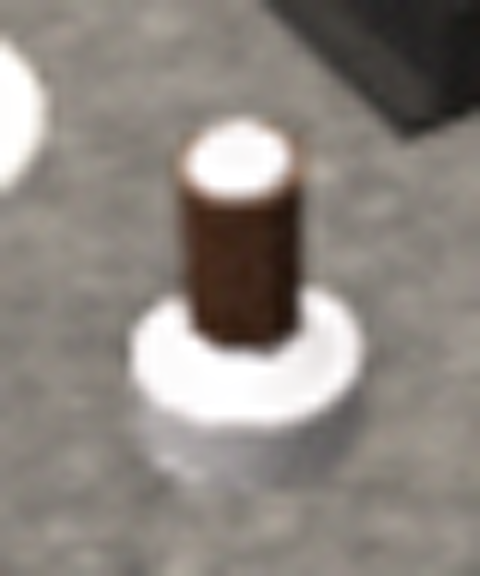

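The tamper's base centre is at crop (247,355) and its cap at (240,158), which gives about x=432, y=128.5. I'll move over it, then descend with the gripper open.

Call:
carry_out:
  moves:
    - [[0.2,0.9,0],0,-1]
    - [[0.2,0.9,0],0,-1]
    - [[0.2,0.9,0],0,-1]
    - [[0.2,0.9,0],0,-1]
    - [[0.1,0.9,0],0,-1]
    - [[0.1,0.9,0],0,-1]
    - [[0.1,0.8,0],0,-1]
    - [[0.05,0.67,0],0,-1]
    - [[0,0,0],0,-1]
    - [[0,0,0],0,-1]

```text
t: 3.43
eef_pos: [431.6, 127.8, 226.0]
tcp_rot: [-3.141, 0.001, 0.222]
force: [1.1, -0.3, -0.6]
width: 0.999
grip_force: 0.0
```

Call:
carry_out:
  moves:
    - [[0,0,-1],0,-1]
    - [[0,0,-1],0,-1]
    - [[0,0,-1],0,-1]
    - [[0,0,-1],0,-1]
    - [[0,0,-1],0,-1]
    - [[0,0,0],0,-1]
    - [[0,0,0],0,-1]
    - [[0,0,0],0,-1]
    - [[0,0,0],0,-1]
    - [[0,0,0],0,-1]

```text
t: 4.27
eef_pos: [432.5, 127.5, 127.3]
tcp_rot: [3.141, -0.002, 0.22]
force: [0.2, 0.1, 0.7]
width: 1.0
grip_force: 0.0
```

Run:
```python
from h import *
ims=[]
for n,(x,y) in dict(top=(210,205),scene=(265,190)).items():
    im=get_image(n)[:,:,::-1]; ims.append(cv2.resize(im[y:y+80,x:x+80],(400,400),interpolation=cv2.INTER_CUBIC))
cv2.imwrite("pics/pre.png",np.hstack(ims))
```

```text
(no output)
```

View pics/pre.png

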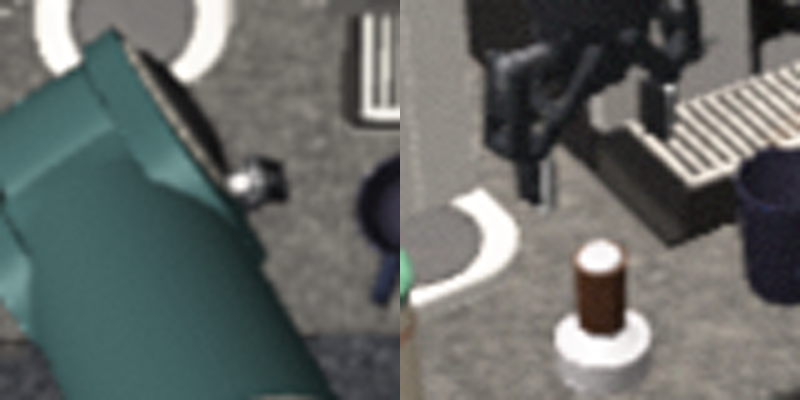

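Run:
```python
from h import *
S=Cam("scene")
for h in(45,55): print(S.proj([[432.5-.22*h,127.5+.975*h,z] for z in(108,121)]),S.proj([[432.5+.22*h,127.5-.975*h,z] for z in(108,121)]))
print(S.proj([[432,128.5,z] for z in(24,86)]))
```

```text
[[293.09881305 240.89602747]
 [292.91342834 237.20330848]] [[315.62889821 227.16683266]
 [315.57075767 223.55450316]]
[[290.4751338  242.49482318]
 [290.27425805 238.79314818]] [[318.01794807 225.71101344]
 [317.97269318 222.10757401]]
[[305.14176668 256.78135085]
 [304.59521537 240.18529078]]
```

Run:
```python
from h import *
T=Cam("top");S=Cam("scene")
for h in(42,55): print(T.proj([[432.5+.22*h,127.5-.975*h,z] for z in(121,150)]))
print(tri([(T,(258.6,241)),(S,(315.5,217.5))]),T.plane((258.6,241),130))
```

```text
[[259.71475938 244.71287908]
 [258.58125334 244.04874706]]
[[263.69398109 243.73145212]
 [262.6422965  243.04755227]]
[449.3656692   84.28919055 139.57988185] [452.89687613  89.00065616 130.        ]
```

Call:
carry_out:
  moves:
    - [[0,0.05,-0.65],0,-1]
    - [[0,0,-0.65],0,-1]
    - [[0,0,-0.65],0,-1]
    - [[0,0,-0.65],0,-1]
    - [[0,0,-0.65],0,-1]
    - [[0,0,0],0,-1]
    - [[0,0,0],0,-0.4]
    - [[0,0,0],0,-0.3]
    - [[0,0,0],0,-0.2]
    - [[0,0,0],0,-0.2]
  newtons: 40

```text
t: 5.2
eef_pos: [432.3, 128.6, 62.0]
tcp_rot: [3.141, -0.001, 0.221]
force: [-0.6, -0.1, -0.3]
width: 0.6
grip_force: 0.0
```

Run:
```python
from h import *
ims=[]
for n,(x,y) in dict(top=(225,220),scene=(278,215)).items():
    im=get_image(n)[:,:,::-1]; ims.append(cv2.resize(im[y:y+55,x:x+55],(400,400),interpolation=cv2.INTER_CUBIC))
cv2.imwrite("pics/pre2.png",np.hstack(ims)); s=observe(); print(s["eef_pos"],s["width"])
```

```text
[432.1753324  128.55107271  61.71950029] 0.6054449261767333
```

View pics/pre2.png

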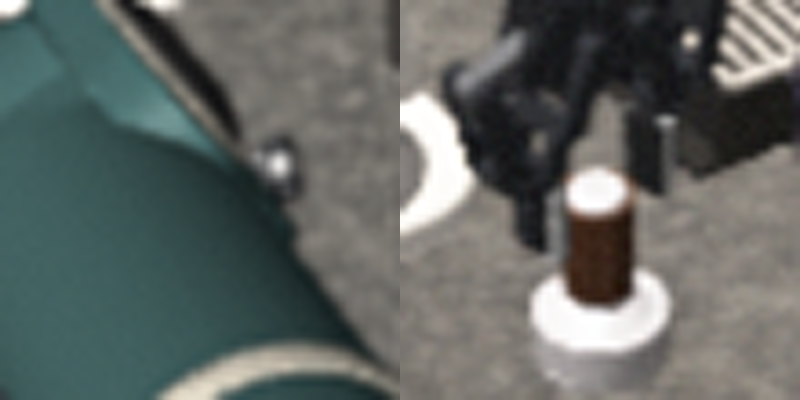

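Run:
```python
from h import *
T=Cam("top");S=Cam("scene")
d=np.array([.22,-.975,0]);c=np.array([432.2,128.5,0])
for z in(47,55,65,75):
  for h in (25,39): print(z,h,"top R",T.proj(c+d*h+[0,0,z])[0].round(1),"scene R",S.proj(c+d*h+[0,0,z])[0].round(1),"L",S.proj(c-d*h+[0,0,z])[0].round(1))
```

```text
47 25 top R [257.2 247.6] scene R [310.9 246.8] L [298.7 254.6]
47 39 top R [261.2 246.6] scene R [314.3 244.7] L [295.2 256.9]
55 25 top R [256.9 247.5] scene R [310.9 244.7] L [298.6 252.5]
55 39 top R [261.  246.4] scene R [314.2 242.6] L [295.1 254.7]
65 25 top R [256.5 247.3] scene R [310.8 242. ] L [298.5 249.8]
65 39 top R [260.6 246.2] scene R [314.2 239.9] L [295. 252.]
75 25 top R [256.1 247.1] scene R [310.8 239.3] L [298.4 247.1]
75 39 top R [260.2 246. ] scene R [314.1 237.2] L [294.9 249.3]
```

Run:
```python
from h import *
print(tcp_to_tips if not callable(tcp_to_tips) else tcp_to_tips())
T=Cam("top");S=Cam("scene")
d=np.array([np.sin(.2208),-np.cos(.2208),0]);c=np.array([136.8,-609.5,0])
for z in(207,220,240):
  for h in(-43,-57,43,57): print(z,h,T.proj(c+d*h+[0,0,z])[0].round(1),S.proj(c+d*h+[0,0,z])[0].round(1))
a=cv2.imread("pics/top0.png")[325:375,460:540];b=cv2.imread("pics/scene0.png")[125:175,530:610]
f=lambda i:cv2.resize(i,(400,250),interpolation=cv2.INTER_CUBIC)
cv2.imwrite("pics/g0.png",np.clip(np.hstack([f(a),f(b)]).astype(float)*1.8,0,255).astype(np.uint8))
```

```text
19.0
207 -43 [482.5 346.9] [554.2 180.7]
207 -57 [477.9 348.2] [552.4 182.4]
207 43 [510.8 339.5] [564.8 170.6]
207 57 [515.4 338.3] [566.5 169.1]
220 -43 [484.1 347.6] [555.4 177. ]
220 -57 [479.5 348.9] [553.6 178.7]
220 43 [512.7 340.1] [566. 167.]
220 57 [517.3 338.9] [567.6 165.4]
240 -43 [486.8 348.7] [557.2 171.1]
240 -57 [482.1 350. ] [555.4 172.8]
240 43 [515.8 341.1] [567.8 161.3]
240 57 [520.5 339.9] [569.5 159.7]
```

View pics/g0.png

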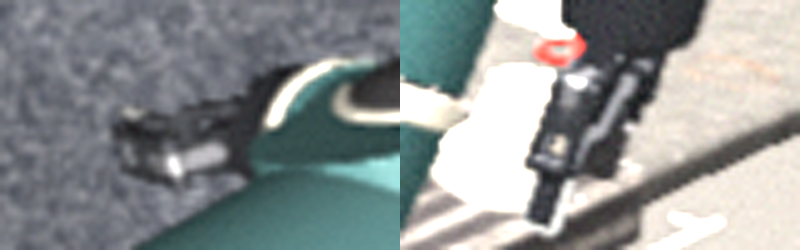

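The fingers line up laterally with the handle, but the open tips stand higher than stated. I'll go 10 mm deeper and close.

Call:
carry_out:
  moves:
    - [[0,0,-0.25],0,-0.2]
    - [[0,0,-0.25],0,-0.2]
    - [[0,0,0],0,0]
    - [[0,0,0],0,0.1]
    - [[0,0,0],0,0.2]
    - [[0,0,0],0,0.3]
    - [[0,0,0],0,0.4]
    - [[0,0,0],0,0.6]
    - [[0,0,0],0,1]
    - [[0,0,0],0,1]
  newtons: 40

```text
t: 6.13
eef_pos: [432.0, 128.6, 51.4]
tcp_rot: [-3.142, -0.0, 0.221]
force: [0.5, 0.2, 2.5]
width: 0.344
grip_force: 39.7
```

Call:
carry_out:
  moves:
    - [[0,0,0],0,1]
    - [[0,0,0],0,1]
    - [[0,0,0.2],0,1]
    - [[0,0,0.4],0,1]
    - [[0,0,0.6],0,1]
    - [[0,0,0.8],0,1]
    - [[0,0,0],0,1]
    - [[0,0,0],0,1]
    - [[0,0,0],0,1]
    - [[0,0,0],0,1]

```text
t: 6.97
eef_pos: [431.6, 128.4, 90.9]
tcp_rot: [-3.142, 0.001, 0.221]
force: [0.8, -0.3, -2.4]
width: 0.342
grip_force: 40.0
```

Run:
```python
from h import *
ims=[]
for n,(x,y) in dict(top=(225,220),scene=(278,200)).items():
    im=get_image(n)[:,:,::-1]; cv2.imwrite(f"pics/{n}_g.png",im); ims.append(cv2.resize(im[y:y+65,x:x+65],(400,400),interpolation=cv2.INTER_CUBIC))
cv2.imwrite("pics/grasp.png",np.hstack(ims)); s=observe(); print(s["eef_pos"],s["width"],s["grip_force"],s["force"])
S=Cam("scene");print([S.proj([*s["eef_pos"][:2],z])[0].round(1).tolist() for z in(40,64,126)])
```

```text
[431.56961614 128.5232789   90.845909  ] 0.3415138488646686 39.95654508238658 [ 1.03732703  0.01505152 -1.79122821]
[[305.1, 252.7], [304.9, 246.2], [304.3, 229.1]]
```

View pics/grasp.png

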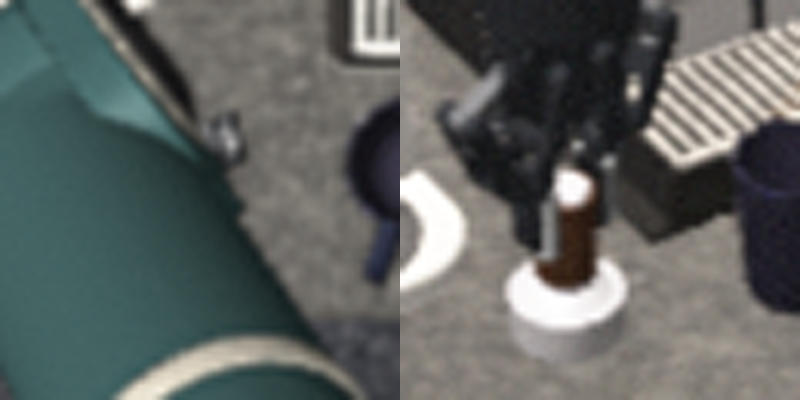

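The tamper is held upright (width 0.342, about 29 mm across the flats) and hanging clear of the worktop. Its underside is about 51 mm below the TCP. Next I'll lift, turn to the station's yaw (-0.466), and carry it round in front of the machine.

Call:
carry_out:
  moves:
    - [[0,0,1],-1,1]
    - [[0,0,1],-1,1]
    - [[0,0,1],-1,1]
    - [[0,0,1],-1,1]
    - [[0,-0.5,1],-1,1]
    - [[-0.2,-0.8,1],-1,1]
    - [[-0.2,-0.8,0.5],-1,1]
    - [[-0.2,-0.8,0],-1,1]
    - [[-0.2,-0.8,0],-1,1]
    - [[-0.2,-0.8,0],-0.85,1]

```text
t: 7.9
eef_pos: [411.0, 37.2, 220.3]
tcp_rot: [3.141, 0.001, -0.472]
force: [-0.0, -0.3, -3.0]
width: 0.341
grip_force: 40.6
```

Call:
carry_out:
  moves:
    - [[-0.1,-0.9,0],0,1]
    - [[-0.1,-0.9,0],0,1]
    - [[-0.1,-0.9,0],0,1]
    - [[-0.1,-0.9,0],0,1]
    - [[-0.1,-0.9,0],0,1]
    - [[0,-0.9,0],0,1]
    - [[0,-0.9,0],0,1]
    - [[0,-0.9,0],0,1]
    - [[0,-0.9,0],0,1]
    - [[0,-0.9,0],0,1]

```text
t: 8.73
eef_pos: [400.8, -142.8, 220.1]
tcp_rot: [3.141, 0.002, -0.469]
force: [-0.5, -0.6, -2.0]
width: 0.338
grip_force: 40.6
```

Call:
carry_out:
  moves:
    - [[0,-0.9,0],0,1]
    - [[0,-0.9,0],0,1]
    - [[0,-0.9,0],0,1]
    - [[0,-0.9,0],0,1]
    - [[0,-0.9,0],0,1]
    - [[0,-0.9,0],0,1]
    - [[0,-0.9,0],0,1]
    - [[0,-0.9,0],0,1]
    - [[0,-0.9,0],0,1]
    - [[0.2,-0.9,0],0,1]

```text
t: 9.57
eef_pos: [404.2, -322.7, 219.9]
tcp_rot: [-3.142, 0.002, -0.47]
force: [-0.0, 0.6, -1.3]
width: 0.34
grip_force: 40.6
```

Call:
carry_out:
  moves:
    - [[0.85,-0.6,0],0,1]
    - [[0.85,-0.6,0],0,1]
    - [[0.85,-0.6,0],0,1]
    - [[0.85,-0.6,0],0,1]
    - [[0.85,-0.6,0],0,1]
    - [[0.85,-0.6,0],0,1]
    - [[0.85,-0.6,0],0,1]
    - [[0.85,-0.55,-0.5],0,1]
    - [[0.85,0,-0.5],0,1]
    - [[0,0,-0.5],0,1]

```text
t: 10.4
eef_pos: [560.3, -416.2, 188.3]
tcp_rot: [-3.141, 0.002, -0.467]
force: [0.5, 0.7, -2.5]
width: 0.337
grip_force: 40.5
```

Call:
carry_out:
  moves:
    - [[0,0,-1],0,1]
    - [[0,0,-0.9],0,1]
    - [[0,0,-0.6],0,1]
    - [[0,0,0],0,1]
    - [[0,0,0],0,1]
    - [[0,0,0],0,1]
    - [[0,0,0],0,1]
    - [[0,0,0],0,1]
    - [[0,0,0],0,1]
    - [[0,0,0],0,1]

```text
t: 11.23
eef_pos: [559.0, -416.5, 141.7]
tcp_rot: [3.142, -0.001, -0.467]
force: [-0.5, 0.8, -2.8]
width: 0.344
grip_force: 40.5
```

Run:
```python
from h import *
ims=[]
for n,(x,y) in dict(top=(375,170),scene=(370,125)).items():
    im=get_image(n)[:,:,::-1]; cv2.imwrite(f"pics/{n}_w.png",im); ims.append(cv2.resize(im[y:y+80,x:x+80],(400,400),interpolation=cv2.INTER_CUBIC))
cv2.imwrite("pics/well.png",np.hstack(ims)); s=observe(); print(s["eef_pos"],s["width"],s["grip_force"],s["force"],s["tcp_rot"])
S=Cam("scene");print([S.proj([*s["eef_pos"][:2],s["eef_pos"][2]+z])[0].round(1).tolist() for z in(-51,-27,35)])
```

```text
[ 558.93077257 -416.45248523  141.48390493] 0.3458683742181884 40.489203915931284 [-0.17765666  0.04587959 -2.61279847] [-3.14156002e+00 -2.62805656e-04 -4.66895887e-01]
[[414.1, 170.3], [414.8, 164.5], [416.6, 149.0]]
```

View pics/well.png

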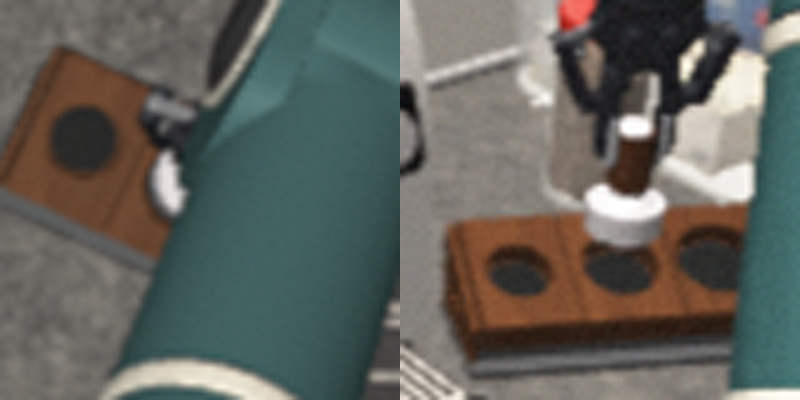

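The tamper hangs level over the middle (56) well: its base is at panel (625,203) and the well's mouth at (620,268), about 3 mm to the front as intended. I'll drop to a light grip and lower it in small steps, feeling for contact.

Call:
carry_out:
  moves:
    - [[-0.1,-0.06,-0.2],0,1]
    - [[0,0,-0.2],0,1]
    - [[0,0,-0.2],0,1]
    - [[0,0,-0.2],0,1]
    - [[0,0,-0.2],0,1]
    - [[0,0,-0.1],0,1]
    - [[0,0,-0.05],0,1]
    - [[0,0,0],0,1]
    - [[0,0,0],0,1]
    - [[0,0,0],0,1]
  newtons: 20

```text
t: 12.17
eef_pos: [557.0, -417.7, 118.5]
tcp_rot: [-3.142, -0.0, -0.467]
force: [0.8, -0.2, -2.4]
width: 0.343
grip_force: 40.5
```

Call:
carry_out:
  moves:
    - [[0,0,-0.1],0,1]
    - [[0,0,-0.1],0,1]
    - [[0,0,-0.1],0,1]
    - [[0,0,-0.05],0,1]
    - [[0,0,-0.05],0,1]
    - [[0,0,0],0,1]
    - [[0,0,0],0,1]
    - [[0,0,0],0,1]
    - [[0,0,0],0,1]
    - [[0,0,0],0,1]
  newtons: 20

```text
t: 13.0
eef_pos: [556.9, -417.6, 110.4]
tcp_rot: [-3.142, -0.0, -0.467]
force: [-0.6, -0.6, -2.8]
width: 0.341
grip_force: 40.5
```

Call:
carry_out:
  moves:
    - [[0,0,-0.05],0,1]
    - [[0,0,-0.05],0,1]
    - [[0,0,-0.05],0,1]
    - [[0,0,-0.05],0,1]
    - [[0,0,-0.05],0,1]
    - [[0,0,0],0,1]
    - [[0,0,0],0,1]
    - [[0,0,0],0,1]
    - [[0,0,0],0,1]
    - [[0,0,0],0,1]
  newtons: 20

```text
t: 13.83
eef_pos: [556.8, -417.8, 105.3]
tcp_rot: [3.141, -0.0, -0.467]
force: [0.2, -2.2, -2.2]
width: 0.344
grip_force: 40.6
```

Call:
carry_out:
  moves:
    - [[0,0,-0.05],0,1]
    - [[0,0,0],0,1]
    - [[0,0,-0.05],0,1]
    - [[0,0,0],0,1]
    - [[0,0,-0.05],0,1]
    - [[0,0,0],0,1]
    - [[0,0,0],0,1]
    - [[0,0,0],0,1]
    - [[0,0,0],0,1]
    - [[0,0,0],0,1]
  newtons: 20

```text
t: 14.67
eef_pos: [557.5, -418.5, 103.1]
tcp_rot: [3.141, -0.002, -0.467]
force: [1.1, -5.5, 5.2]
width: 0.342
grip_force: 41.5
```

Contact at underside height of about 52 mm. The push points back and towards -y, so I'll shift that way.

Call:
carry_out:
  moves:
    - [[0,0,0.05],0,1]
    - [[0.03,-0.05,0],0,1]
    - [[0.02,-0.05,0],0,1]
    - [[0,0,0],0,1]
    - [[0,0,0],0,1]
    - [[0,0,-0.05],0,1]
    - [[0,0,0],0,1]
    - [[0,0,0],0,1]
    - [[0,0,0],0,1]
    - [[0,0,0],0,1]
  newtons: 20

```text
t: 15.5
eef_pos: [558.2, -419.3, 102.4]
tcp_rot: [-3.141, -0.0, -0.467]
force: [4.3, 0.8, 0.4]
width: 0.345
grip_force: 40.9
```

Call:
carry_out:
  moves:
    - [[0.02,0.01,-0.05],0,1]
    - [[0,0,0],0,1]
    - [[0.03,-0.02,0],0,1]
    - [[0,0,-0.05],0,1]
    - [[0,0,0],0,1]
    - [[0,0,0],0,1]
    - [[0,0,0],0,1]
    - [[0,0,0],0,1]
    - [[0,0,0],0,1]
    - [[0,0,0],0,1]
  newtons: 20

```text
t: 16.33
eef_pos: [559.0, -419.6, 101.0]
tcp_rot: [-3.141, -0.0, -0.467]
force: [-0.6, 4.2, 12.9]
width: 0.338
grip_force: 42.4
```

The back foot edge is on the floor. Before tilting I'll try to ease the grip, because the lower value hasn't taken effect, and take off the slight sideways push.

Call:
carry_out:
  moves:
    - [[0.01,0.02,0.03],0,0.45]
    - [[0,0,0],0,0.45]
    - [[0,0,0],0,0.4]
    - [[0,0,0],0,0.4]
    - [[0,0,0],0,0.4]
    - [[0,0,0],0,0.38]
    - [[0,0,0],0,0.38]
    - [[0,0,0],0,0.38]
    - [[0,0,0],0,0.38]
    - [[0,0,0],0,0.38]
  newtons: 20

```text
t: 17.17
eef_pos: [558.9, -419.5, 101.0]
tcp_rot: [3.141, 0.0, -0.467]
force: [0.4, 1.9, 7.5]
width: 0.346
grip_force: 41.6
```

Call:
carry_out:
  moves:
    - [[-0.02,0.01,-0.02],0,0.5]
    - [[0,0,0],0,0.5]
    - [[-0.02,0.01,-0.02],0,0.5]
    - [[0,0,0],0,0.5]
    - [[-0.02,0.01,-0.02],0,0.5]
    - [[0,0,0],0,0.5]
    - [[0,0,0],0,0.5]
    - [[0,0,0],0,0.5]
    - [[0,0,0],0,0.5]
    - [[0,0,0],0,0.5]
  newtons: 20

```text
t: 18.0
eef_pos: [558.7, -419.4, 100.9]
tcp_rot: [3.141, -0.002, -0.467]
force: [2.8, 0.6, 11.7]
width: 0.341
grip_force: 42.5
```

Call:
carry_out:
  moves:
    - [[-0.03,0.015,-0.02],0,0.5]
    - [[0,0,0],0,0.5]
    - [[-0.03,0.015,-0.02],0,0.5]
    - [[0,0,0],0,0.5]
    - [[-0.03,0.015,-0.02],0,0.5]
    - [[0,0,0],0,0.5]
    - [[0,0,0],0,0.5]
    - [[0,0,0],0,0.5]
    - [[0,0,0],0,0.5]
    - [[0,0,0],0,0.5]
  newtons: 20

```text
t: 18.83
eef_pos: [558.3, -419.2, 100.8]
tcp_rot: [3.141, -0.006, -0.467]
force: [8.1, -2.3, 16.4]
width: 0.343
grip_force: 43.0
```

The grip stays at 40 N and is too stiff to let the tamper pivot. I'll set it down on the clear worktop, then regrip lightly near the top of the handle so it can swing into line with the well.

Call:
carry_out:
  moves:
    - [[0.05,-0.025,0.3],0,1]
    - [[0,0,0.8],0,1]
    - [[0,0,1],0,1]
    - [[0,0,1],0,1]
    - [[-0.6,0.4,0.5],0,1]
    - [[-0.9,0.6,0],0,1]
    - [[-0.9,0.6,0],0,1]
    - [[-0.9,0.6,0],0,1]
    - [[-0.9,0.6,0],0,1]
    - [[-0.9,0.6,0],0,1]

```text
t: 19.67
eef_pos: [453.1, -349.8, 169.7]
tcp_rot: [3.141, 0.002, -0.467]
force: [0.3, -0.1, -2.8]
width: 0.342
grip_force: 40.6
```

Call:
carry_out:
  moves:
    - [[-0.8,0.6,0],0,1]
    - [[-0.8,0.4,-0.5],0,1]
    - [[0,0,-1],0,1]
    - [[0,0,-1],0,1]
    - [[0,0,-1],0,1]
    - [[0,0,-0.5],0,1]
    - [[0,0,0],0,1]
    - [[0,0,0],0,1]
    - [[0,0,0],0,1]
    - [[0,0,0],0,1]

```text
t: 20.5
eef_pos: [423.5, -330.8, 91.5]
tcp_rot: [3.141, -0.001, -0.467]
force: [-0.2, 0.2, -2.3]
width: 0.345
grip_force: 40.4
```

Call:
carry_out:
  moves:
    - [[0,0,-0.8],0,1]
    - [[0,0,-0.6],0,1]
    - [[0,0,-0.3],0,1]
    - [[0,0,-0.1],0,1]
    - [[0,0,-0.05],0,1]
    - [[0,0,-0.05],0,1]
    - [[0,0,-0.05],0,1]
    - [[0,0,0],0,1]
    - [[0,0,0],0,1]
    - [[0,0,0],0,1]

```text
t: 21.33
eef_pos: [423.2, -330.5, 51.7]
tcp_rot: [3.142, -0.0, -0.467]
force: [0.1, -0.3, -2.2]
width: 0.34
grip_force: 40.5
```

Call:
carry_out:
  moves:
    - [[0,0,-0.05],0,1]
    - [[0,0,-0.03],0,1]
    - [[0,0,0],0,1]
    - [[0,0,0],0,0.2]
    - [[0,0,0],0,0]
    - [[0,0,0],0,0]
    - [[0,0,0.2],0,0]
    - [[0,0,0.4],0,0]
    - [[0,0,0.4],0,0]
    - [[0,0,0.05],0,0]

```text
t: 22.17
eef_pos: [423.8, -330.9, 72.7]
tcp_rot: [3.141, -0.002, -0.467]
force: [-0.4, -0.4, -0.3]
width: 0.502
grip_force: 0.0
```

Call:
carry_out:
  moves:
    - [[0,0,0],0,0.2]
    - [[0,0,0],0,0.3]
    - [[0,0,0],0,0.4]
    - [[0,0,0],0,0.6]
    - [[0,0,0],0,1]
    - [[0,0,0],0,1]
    - [[0,0,0],0,1]
    - [[0,0,0],0,1]
    - [[0,0,0],0,1]
    - [[0,0,0],0,1]
  newtons: 20

```text
t: 23.0
eef_pos: [423.2, -330.6, 71.1]
tcp_rot: [3.142, -0.0, -0.467]
force: [-2.0, 1.4, 10.6]
width: 0.339
grip_force: 19.1
```

Call:
carry_out:
  moves:
    - [[0,0,0.1],0,1]
    - [[0,0,0.4],0,1]
    - [[0,0,0.8],0,1]
    - [[0,0,1],0,1]
    - [[0,0,1],0,1]
    - [[0,0,1],0,1]
    - [[0,0,0.6],0,1]
    - [[0,0,0],0,1]
    - [[0,0,0],0,1]
    - [[0,0,0],0,1]

```text
t: 23.83
eef_pos: [422.6, -330.1, 167.9]
tcp_rot: [-3.141, 0.001, -0.467]
force: [0.1, -0.6, -2.9]
width: 0.34
grip_force: 20.3
```

Run:
```python
from h import *
im=get_image("scene")[:,:,::-1]; s=observe(); e=s["eef_pos"]
S=Cam("scene");p=S.proj([[e[0],e[1],e[2]+z] for z in(-71,-47,15)]);print(p.round(1).tolist(),e,s["width"],s["grip_force"],s["force"])
x,y=(p[1]-35).astype(int); cv2.imwrite("pics/re.png",cv2.resize(im[y:y+70,x:x+70],(490,490),interpolation=cv2.INTER_CUBIC)); print(x,y)
```

```text
[[423.2, 192.1], [424.1, 185.9], [426.3, 169.5]] [ 422.54733351 -330.03931224  167.78779092] 0.33802634844597923 20.2767171850428 [ 0.13077411 -0.12778348 -2.99843861]
389 150
```

View pics/re.png

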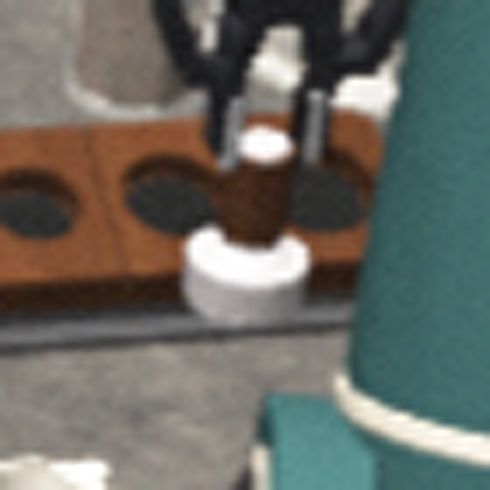

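The regrip is light (20 N) near the handle's top. The tamper hangs upright with its base at panel (247,250), right where projected, so its underside is about 71 mm below the TCP. Back to the well.

Call:
carry_out:
  moves:
    - [[0.4,-0.26,0],0,1]
    - [[0.8,-0.52,0],0,1]
    - [[0.8,-0.52,0],0,1]
    - [[0.8,-0.52,0],0,1]
    - [[0.8,-0.52,0],0,1]
    - [[0.8,-0.52,0],0,1]
    - [[0.8,-0.52,0],0,1]
    - [[0.8,-0.52,0],0,1]
    - [[0.6,-0.4,0],0,1]
    - [[0.2,-0.16,0],0,1]

```text
t: 24.72
eef_pos: [560.5, -420.2, 167.3]
tcp_rot: [-3.141, 0.001, -0.467]
force: [-0.7, 0.1, -3.2]
width: 0.343
grip_force: 20.3
```

Call:
carry_out:
  moves:
    - [[0,0,-0.2],0,1]
    - [[0,0,-0.3],0,1]
    - [[0,0,-0.3],0,1]
    - [[0,0,-0.3],0,1]
    - [[0,0,-0.1],0,1]
    - [[0,0,0],0,1]
    - [[0,0,0],0,1]
    - [[0,0,0],0,1]
    - [[0,0,0],0,1]
    - [[0,0,0],0,1]

```text
t: 25.55
eef_pos: [559.2, -419.7, 145.2]
tcp_rot: [3.142, -0.0, -0.467]
force: [-0.2, -0.1, -3.4]
width: 0.342
grip_force: 20.3
```

Call:
carry_out:
  moves:
    - [[-0.05,0.02,-0.1],0,1]
    - [[0,0,-0.15],0,1]
    - [[0,0,-0.15],0,1]
    - [[0,0,-0.15],0,1]
    - [[0,0,-0.15],0,1]
    - [[0,0,-0.15],0,1]
    - [[0,0,-0.1],0,1]
    - [[0,0,-0.05],0,1]
    - [[0,0,0],0,1]
    - [[0,0,0],0,1]

```text
t: 26.38
eef_pos: [558.1, -419.2, 124.9]
tcp_rot: [-3.141, -0.0, -0.467]
force: [-0.3, 0.3, -1.9]
width: 0.341
grip_force: 20.3
```

Clear so far, with the underside at about 54 mm. I'll keep lowering in small steps.

Call:
carry_out:
  moves:
    - [[0,0,-0.05],0,1]
    - [[0,0,-0.05],0,1]
    - [[0,0,-0.05],0,1]
    - [[0,0,0],0,1]
    - [[0,0,-0.05],0,1]
    - [[0,0,0],0,1]
    - [[0,0,0],0,1]
    - [[0,0,0],0,1]
    - [[0,0,0],0,1]
    - [[0,0,0],0,1]

```text
t: 27.22
eef_pos: [558.4, -419.3, 121.3]
tcp_rot: [-3.142, -0.001, -0.467]
force: [0.2, 1.5, 5.2]
width: 0.342
grip_force: 21.0
```

Call:
carry_out:
  moves:
    - [[0.02,-0.01,-0.03],0,1]
    - [[0.01,0,-0.03],0,1]
    - [[0,0,-0.03],0,1]
    - [[0,0,0],0,1]
    - [[0,0,-0.03],0,1]
    - [[0,0,0],0,1]
    - [[0,0,0],0,1]
    - [[0,0,0],0,1]
    - [[0,0,0],0,1]
    - [[0,0,0],0,1]

```text
t: 28.05
eef_pos: [559.1, -419.8, 120.7]
tcp_rot: [3.141, -0.002, -0.467]
force: [-8.2, 5.7, 24.8]
width: 0.335
grip_force: 22.9
```

Call:
carry_out:
  moves:
    - [[-0.03,0.015,0.05],0,1]
    - [[-0.03,0.015,0],0,1]
    - [[-0.03,0.015,0],0,1]
    - [[0,0,0],0,1]
    - [[-0.03,0.015,0],0,1]
    - [[0,0,0],0,1]
    - [[-0.03,0.015,0],0,1]
    - [[0,0,0],0,1]
    - [[0,0,0],0,1]
    - [[0,0,0],0,1]

```text
t: 28.88
eef_pos: [556.6, -418.4, 120.6]
tcp_rot: [3.141, -0.003, -0.467]
force: [2.9, 0.3, 8.0]
width: 0.337
grip_force: 21.3
```

Call:
carry_out:
  moves:
    - [[-0.03,0.015,0],0,1]
    - [[-0.03,0.015,0],0,1]
    - [[-0.03,0.015,0],0,1]
    - [[0,0,0],0,1]
    - [[-0.03,0.015,0],0,1]
    - [[0,0,0],0,1]
    - [[-0.03,0.015,0],0,1]
    - [[0,0,0],0,1]
    - [[0,0,0],0,1]
    - [[0,0,0],0,1]

```text
t: 29.72
eef_pos: [554.1, -417.2, 120.9]
tcp_rot: [3.141, -0.004, -0.467]
force: [4.5, -1.2, 11.0]
width: 0.342
grip_force: 21.5
```

```bash
cat > m.py <<'E'
from h import *
S=Cam("scene"); s=observe(); e=s["eef_pos"]; im=get_image("scene")[:,:,::-1]
p=S.proj([[e[0],e[1],e[2]+z] for z in(-71,-47,15)])
x,y=(p[1]-[25,30]).astype(int); c=cv2.resize(im[y:y+50,x:x+50],None,fx=6,fy=6,interpolation=cv2.INTER_CUBIC)
n,l,st,ce=cv2.connectedComponentsWithStats((c.min(2)>150).astype(np.uint8))
print("pred under/basetop/cap",p.round(1).tolist())
for i in range(1,n):
    if st[i,4]>150: print("white",((ce[i]+.5)/6-.5+[x,y]).round(2),"box u",(st[i,0]/6+x).round(1),((st[i,0]+st[i,2])/6+x).round(1),"v",(st[i,1]/6+y).round(1),((st[i,1]+st[i,3])/6+y).round(1),st[i,4]/36)
print(e.round(1),s["force"].round(1),s["torque"].round(2))
E
python3 m.py
python3 - <<'E'
exec(open("m.py").read().replace('get_image("scene")[:,:,::-1]','cv2.imread("pics/scene_w.png")').replace('e=s["eef_pos"]','e=np.array([558.9,-416.5,161.1])'))
E
```

```text
pred under/basetop/cap [[414.0, 180.4], [414.7, 174.7], [416.5, 159.6]]
white [397.97 144.69] box u 395.8 401.2 v 144.0 146.7 12.472222222222221
white [432.58 156.08] box u 425.2 439.0 v 144.0 165.7 166.97222222222223
white [419.4  151.05] box u 418.2 421.3 v 145.3 157.5 24.72222222222222
white [436.78 153.17] box u 435.2 439.0 v 152.8 154.7 4.333333333333333
white [416.36 160.3 ] box u 413.7 420.2 v 158.7 163.2 24.444444444444443
white [403.18 164.52] box u 398.7 410.7 v 161.8 166.8 20.25
white [413.6  175.57] box u 406.8 422.5 v 171.0 181.3 97.77777777777777
[ 554.1 -417.2  120.9] [ 4.5 -1.2 11. ] [-0.39 -1.1   0.01]
pred under/basetop/cap [[414.1, 170.4], [414.8, 164.5], [416.6, 149.1]]
white [396.31 139.03] box u 389.0 401.2 v 134.0 146.7 93.25
white [427.57 136.66] box u 426.2 430.7 v 134.0 140.8 15.694444444444445
white [432.08 152.56] box u 422.0 439.0 v 135.0 165.7 284.44444444444446
white [417.51 148.15] box u 413.5 421.5 v 140.5 152.5 36.02777777777778
white [412.2  166.28] box u 398.8 423.5 v 161.7 173.7 131.44444444444446
[ 558.9 -416.5  161.1] [ 4.4 -1.1 10.6] [-0.34 -1.13  0.06]
```

Pressing there only slides the base, because the floor's reaction passes through the grip. I'll pre-tilt the tamper in the light grip instead, by hooking its base behind the station's rear wall and drawing it towards the robot. First I'll lift and go behind.

Call:
carry_out:
  moves:
    - [[0,0,0.3],0,1]
    - [[0,0,0.8],0,1]
    - [[0,0,1],0,1]
    - [[0.5,-0.25,0.6],0,1]
    - [[0.75,-0.38,0],0,1]
    - [[0.75,-0.38,0],0,1]
    - [[0.75,-0.38,0],0,1]
    - [[0.75,-0.38,0],0,1]
    - [[0.75,-0.38,0],0,1]
    - [[0.4,-0.2,0],0,1]

```text
t: 30.6
eef_pos: [646.3, -463.7, 172.5]
tcp_rot: [-3.141, 0.002, -0.467]
force: [-0.7, 0.3, -2.3]
width: 0.339
grip_force: 20.3
```

Call:
carry_out:
  moves:
    - [[0,0,0],0,1]
    - [[0,0,-0.5],0,1]
    - [[0,0,-0.6],0,1]
    - [[0,0,-0.6],0,1]
    - [[0,0,-0.5],0,1]
    - [[0,0,-0.3],0,1]
    - [[0,0,-0.2],0,1]
    - [[0,0,0],0,1]
    - [[0,0,0],0,1]
    - [[0,0,0],0,1]

```text
t: 31.43
eef_pos: [646.0, -463.6, 120.2]
tcp_rot: [-3.142, -0.001, -0.467]
force: [0.9, 0.4, -2.1]
width: 0.339
grip_force: 20.3
```

Call:
carry_out:
  moves:
    - [[-0.09,0.045,0],0,1]
    - [[-0.09,0.045,0],0,1]
    - [[-0.09,0.045,0],0,1]
    - [[-0.09,0.045,0],0,1]
    - [[-0.09,0.045,0],0,1]
    - [[-0.09,0.045,0],0,1]
    - [[-0.045,0.02,0],0,1]
    - [[-0.045,0.02,0],0,1]
    - [[0,0,0],0,1]
    - [[0,0,0],0,1]

```text
t: 32.27
eef_pos: [633.1, -457.3, 119.5]
tcp_rot: [-3.142, -0.0, -0.467]
force: [1.1, -0.6, -2.7]
width: 0.339
grip_force: 20.3
```

Call:
carry_out:
  moves:
    - [[-0.045,0.022,0],0,1]
    - [[-0.045,0.022,0],0,1]
    - [[-0.045,0.022,0],0,1]
    - [[-0.045,0.022,0],0,1]
    - [[-0.045,0.022,0],0,1]
    - [[-0.045,0.022,0],0,1]
    - [[0,0,0],0,1]
    - [[0,0,0],0,1]
    - [[0,0,0],0,1]
    - [[0,0,0],0,1]

```text
t: 33.1
eef_pos: [627.7, -454.6, 119.5]
tcp_rot: [-3.142, -0.0, -0.467]
force: [1.1, -1.3, -1.2]
width: 0.336
grip_force: 20.4
```

Call:
carry_out:
  moves:
    - [[-0.045,0.022,0],0,1]
    - [[-0.045,0.022,0],0,1]
    - [[-0.045,0.022,0],0,1]
    - [[-0.045,0.022,0],0,1]
    - [[-0.045,0.022,0],0,1]
    - [[-0.045,0.022,0],0,1]
    - [[0,0,0],0,1]
    - [[0,0,0],0,1]
    - [[0,0,0],0,1]
    - [[0,0,0],0,1]

```text
t: 33.93
eef_pos: [622.3, -452.0, 119.4]
tcp_rot: [-3.142, 0.0, -0.467]
force: [2.2, -1.3, -0.9]
width: 0.339
grip_force: 20.3
```

```bash
sed -i 's/>150)/>135)/' m.py; python3 m.py
```

```text
pred under/basetop/cap [[408.4, 170.7], [409.0, 165.2], [410.6, 150.5]]
white [393.9  139.64] box u 384.0 401.3 v 135.0 147.7 88.94444444444444
white [420.89 135.78] box u 420.2 423.0 v 135.0 138.0 4.861111111111111
white [427.14 150.15] box u 417.8 434.0 v 135.0 165.7 335.6111111111111
white [398.89 149.75] box u 398.2 400.5 v 147.8 153.3 8.027777777777779
white [410.34 151.09] box u 407.5 414.3 v 148.8 154.2 28.86111111111111
white [406.5  163.99] box u 398.2 417.2 v 159.2 168.0 91.38888888888889
[ 622.3 -452.   119.4] [ 2.2 -1.3 -0.9] [-0.28 -0.53 -0.03]
```

The base is now hanging back, about 12° so far, with only 2–3 N. I'll keep drawing forward.

Call:
carry_out:
  moves:
    - [[-0.045,0.022,0],0,1]
    - [[-0.045,0.022,0],0,1]
    - [[-0.045,0.022,0],0,1]
    - [[-0.045,0.022,0],0,1]
    - [[-0.045,0.022,0],0,1]
    - [[-0.045,0.022,0],0,1]
    - [[-0.045,0.022,0],0,1]
    - [[0,0,0],0,1]
    - [[0,0,0],0,1]
    - [[0,0,0],0,1]

```text
t: 34.82
eef_pos: [616.0, -448.9, 119.5]
tcp_rot: [-3.142, 0.0, -0.467]
force: [2.5, -1.9, -1.3]
width: 0.34
grip_force: 20.2
```

```bash
cat >> m.py <<'E'
fv=np.array([-.893,.449,0]); rv=np.array([-.449,-.893,0]); M=np.array([560.7,-419.4,60]); d=e-M
print("f",round(d@fv,1),"r",round(d@rv,1),"z",round(d[2],1),"Ff",round(s["force"]@fv,1),"Fr",round(s["force"]@rv,1))
for t in(0,10,15,20,25):
    a=np.array([0,0,1])*np.cos(np.radians(t))+fv*np.sin(np.radians(t)); b=e+[0,0,3]-50*a; x1=np.cross(a,rv)
    ring=S.proj([b+28*(np.cos(q)*x1+np.sin(q)*rv) for q in np.linspace(0,6.28,60)]); print(t,"ring u",ring[:,0].min().round(1),ring[:,0].max().round(1),"vmin",ring[:,1].min().round(1))
E
python3 m.py
```

```text
pred under/basetop/cap [[408.9, 171.6], [409.5, 166.1], [411.2, 151.3]]
white [394.79 141.17] box u 384.0 401.2 v 136.0 152.8 87.72222222222223
white [427.29 150.79] box u 417.8 434.0 v 136.0 165.7 313.3888888888889
white [411.06 151.94] box u 408.0 415.0 v 149.7 155.3 31.333333333333332
white [406.64 163.84] box u 398.3 417.3 v 158.8 168.2 93.47222222222223
[ 616.  -448.9  119.5] [ 2.5 -1.9 -1.3] [-0.23 -0.46 -0.03]
f -62.6 r 1.5 z 59.5 Ff -3.1 Fr 0.6
0 ring u 402.1 417.0 vmin 162.6
10 ring u 401.5 416.3 vmin 160.3
15 ring u 401.3 416.0 vmin 159.1
20 ring u 401.1 415.7 vmin 157.8
25 ring u 400.8 415.4 vmin 156.5
```

Call:
carry_out:
  moves:
    - [[-0.045,0.022,0],0,1]
    - [[-0.045,0.022,0],0,1]
    - [[-0.045,0.022,0],0,1]
    - [[-0.045,0.022,0],0,1]
    - [[0,0,0],0,1]
    - [[0.1,-0.05,0],0,1]
    - [[0.2,-0.1,0],0,1]
    - [[0.2,-0.1,0.3],0,1]
    - [[0,0,0.8],0,1]
    - [[0,0,1],0,1]

```text
t: 35.7
eef_pos: [622.1, -451.7, 160.3]
tcp_rot: [-3.141, 0.003, -0.467]
force: [0.2, -0.3, -2.7]
width: 0.341
grip_force: 20.3
```

Call:
carry_out:
  moves:
    - [[0,0,1],0,1]
    - [[0,0,0.3],0,1]
    - [[0,0,0],0,1]
    - [[0,0,0],0,1]
    - [[0,0,0],0,1]
    - [[0,0,0],0,1]
    - [[0,0,0],0,1]
    - [[0,0,0],0,1]
    - [[0,0,0],0,1]
    - [[0,0,0],0,1]

```text
t: 36.53
eef_pos: [622.3, -452.1, 187.3]
tcp_rot: [-3.141, 0.0, -0.467]
force: [0.1, -0.3, -2.5]
width: 0.338
grip_force: 20.3
```

```bash
python3 m.py
```

```text
pred under/basetop/cap [[410.2, 154.8], [410.8, 149.0], [412.5, 133.7]]
white [396.01 133.14] box u 385.0 404.3 v 119.0 153.5 264.69444444444446
white [404.72 120.  ] box u 403.3 406.5 v 119.0 122.7 7.472222222222222
white [414.59 120.76] box u 412.5 417.3 v 119.0 123.7 18.86111111111111
white [431.91 122.71] box u 429.5 435.0 v 120.0 126.3 20.63888888888889
white [426.88 146.37] box u 417.8 435.0 v 126.2 166.0 489.9166666666667
white [412.25 134.46] box u 409.5 416.2 v 132.5 137.5 28.36111111111111
white [408.81 148.27] box u 401.7 418.5 v 142.7 153.3 108.0
white [403.11 164.25] box u 398.2 412.0 v 159.8 167.0 33.361111111111114
[ 622.3 -452.1  187.3] [ 0.1 -0.3 -2.5] [ 0.07  0.01 -0.  ]
f -69.7 r 1.5 z 127.3 Ff -0.3 Fr 0.2
0 ring u 403.2 418.4 vmin 145.7
10 ring u 402.7 417.7 vmin 143.4
15 ring u 402.4 417.4 vmin 142.2
20 ring u 402.2 417.1 vmin 140.9
25 ring u 402.0 416.8 vmin 139.7
```

Run:
```python
from h import *
c=cv2.imread("pics/re.png"); n,l,st,ce=cv2.connectedComponentsWithStats((c.min(2)>135).astype(np.uint8))
for i in range(1,n):
    if st[i,4]>300 : print(((ce[i]+.5)/7-.5+[389,150]).round(2),"u",st[i,0]/7+389,(st[i,0]+st[i,2])/7+389,"v",st[i,1]/7+150,(st[i,1]+st[i,3])/7+150,st[i,4]/49)
S=Cam("scene"); b=np.array([422.5,-330,167.8-47]); ring=S.proj([b+28*np.array([np.cos(q),np.sin(q),0]) for q in np.linspace(0,6.28,60)]); print(ring.min(0),ring.max(0))
b=b-[0,0,24]; ring=S.proj([b+28*np.array([np.cos(q),np.sin(q),0]) for q in np.linspace(0,6.28,60)]); print(ring.min(0),ring.max(0))
```

```text
[398.28 150.91] u 396.2857142857143 400.42857142857144 v 150.0 153.71428571428572 9.489795918367347
[418.46 152.95] u 417.57142857142856 420.57142857142856 v 150.0 157.0 12.673469387755102
[428.31 158.4 ] u 424.85714285714283 432.14285714285717 v 154.0 163.57142857142858 48.30612244897959
[441.29 162.73] u 436.2857142857143 446.0 v 158.28571428571428 167.14285714285714 48.51020408163265
[402.99 164.09] u 397.85714285714283 412.42857142857144 v 159.0 167.14285714285714 38.244897959183675
[425.96 170.1 ] u 422.2857142857143 430.57142857142856 v 168.0 173.14285714285714 32.42857142857143
[422.7 188.8] u 415.42857142857144 433.2857142857143 v 182.42857142857144 196.42857142857144 163.3265306122449
[413.41 203.11] u 409.57142857142856 418.42857142857144 v 199.85714285714286 206.57142857142856 29.367346938775512
[447.01 210.39] u 436.14285714285717 459.0 v 202.71428571428572 216.71428571428572 106.14285714285714
[416.39 211.5 ] u 412.57142857142856 421.42857142857144 v 209.14285714285714 215.57142857142856 18.632653061224488
[425.84 216.3 ] u 424.7142857142857 427.7142857142857 v 213.71428571428572 220.0 15.142857142857142
[411.37 215.07] u 409.57142857142856 414.14285714285717 v 214.0 217.71428571428572 8.673469387755102
[396.69 217.09] u 389.0 406.85714285714283 v 214.57142857142856 220.0 81.04081632653062
[415.52737346 181.65429908] [432.68447522 190.35212726]
[414.76881732 187.76594154] [431.77546842 196.57940157]
```

The tilt in hand is now about 16° by the ring measurement. Next I'll move over the 56 well with the base centred on its axis.

Call:
carry_out:
  moves:
    - [[-0.2,0.1,0],0,1]
    - [[-0.5,0.25,0],0,1]
    - [[-0.6,0.31,0],0,1]
    - [[-0.6,0.31,0],0,1]
    - [[-0.6,0.31,0],0,1]
    - [[-0.6,0.31,0],0,1]
    - [[-0.5,0.26,0],0,1]
    - [[-0.4,0.2,-0.3],0,1]
    - [[-0.11,0.05,-0.5],0,1]
    - [[0,0,-0.5],0,1]

```text
t: 37.42
eef_pos: [539.8, -410.1, 161.2]
tcp_rot: [3.141, -0.001, -0.467]
force: [0.8, -0.0, -1.5]
width: 0.336
grip_force: 20.3
```

Call:
carry_out:
  moves:
    - [[0,0,-0.3],0,1]
    - [[0,0,-0.2],0,1]
    - [[0,0,-0.1],0,1]
    - [[0,0,-0.1],0,1]
    - [[0,0,0],0,1]
    - [[0,0,0],0,1]
    - [[0,0,0],0,1]
    - [[0,0,0],0,1]
    - [[0,0,0],0,1]
    - [[0,0,0],0,1]

```text
t: 38.25
eef_pos: [540.2, -410.1, 147.6]
tcp_rot: [-3.142, -0.0, -0.467]
force: [0.2, -0.5, -3.1]
width: 0.339
grip_force: 20.3
```

```bash
python3 m.py | tail -9
```

```text
white [434.02 154.3 ] box u 422.7 441.0 v 140.0 165.8 289.5833333333333
white [412.03 168.4 ] box u 398.0 424.0 v 159.5 174.5 145.0
[ 540.2 -410.1  147.6] [ 0.2 -0.5 -3.1] [0.02 0.01 0.01]
f 22.5 r 0.9 z 87.6 Ff -0.4 Fr 0.3
0 ring u 408.8 424.5 vmin 166.6
10 ring u 408.2 423.8 vmin 164.2
15 ring u 407.9 423.4 vmin 162.9
20 ring u 407.7 423.1 vmin 161.6
25 ring u 407.4 422.8 vmin 160.3
```

Call:
carry_out:
  moves:
    - [[0,0,-0.15],0,1]
    - [[0,0,-0.15],0,1]
    - [[0,0,-0.15],0,1]
    - [[0,0,-0.1],0,1]
    - [[0,0,-0.1],0,1]
    - [[0,0,0],0,1]
    - [[0,0,0],0,1]
    - [[0,0,0],0,1]
    - [[0,0,0],0,1]
    - [[0,0,0],0,1]

```text
t: 39.13
eef_pos: [540.2, -410.1, 134.6]
tcp_rot: [-3.142, -0.0, -0.467]
force: [-0.4, 0.3, -2.9]
width: 0.339
grip_force: 20.3
```

Call:
carry_out:
  moves:
    - [[0.015,-0.008,-0.05],0,1]
    - [[0.015,-0.008,-0.05],0,1]
    - [[0.015,-0.008,-0.05],0,1]
    - [[0.015,-0.008,-0.05],0,1]
    - [[0.015,-0.008,-0.05],0,1]
    - [[0,0,0],0,1]
    - [[0,0,0],0,1]
    - [[0,0,0],0,1]
    - [[0,0,0],0,1]
    - [[0,0,0],0,1]

```text
t: 39.97
eef_pos: [541.5, -410.9, 130.0]
tcp_rot: [3.141, 0.0, -0.467]
force: [-5.5, 3.3, 7.3]
width: 0.341
grip_force: 21.2
```

Light contact at the back rim is pushing the base forward, so I'll shift 2 mm to the front and carry on down.

Call:
carry_out:
  moves:
    - [[-0.04,0.02,0.05],0,1]
    - [[-0.04,0.02,0],0,1]
    - [[-0.02,0.01,0],0,1]
    - [[0,0,0],0,1]
    - [[0,0,-0.05],0,1]
    - [[0,0,-0.05],0,1]
    - [[0,0,0],0,1]
    - [[0,0,0],0,1]
    - [[0,0,0],0,1]
    - [[0,0,0],0,1]

```text
t: 40.8
eef_pos: [539.7, -409.9, 128.5]
tcp_rot: [-3.142, 0.0, -0.467]
force: [0.7, -0.3, -3.3]
width: 0.338
grip_force: 20.3
```

Call:
carry_out:
  moves:
    - [[0.01,-0.005,-0.05],0,1]
    - [[0.01,-0.005,-0.05],0,1]
    - [[0.01,-0.005,-0.05],0,1]
    - [[0.01,-0.005,-0.05],0,1]
    - [[0,0,0],0,1]
    - [[0,0,0],0,1]
    - [[0,0,0],0,1]
    - [[0,0,0],0,1]
    - [[0,0,0],0,1]
    - [[0,0,0],0,1]

```text
t: 41.63
eef_pos: [540.5, -410.3, 124.5]
tcp_rot: [-3.142, -0.0, -0.467]
force: [0.1, -0.2, -1.9]
width: 0.34
grip_force: 20.3
```

Call:
carry_out:
  moves:
    - [[0.012,-0.006,-0.05],0,1]
    - [[0.012,-0.006,-0.05],0,1]
    - [[0.012,-0.006,-0.05],0,1]
    - [[0.012,-0.006,-0.05],0,1]
    - [[0,0,0],0,1]
    - [[0,0,0],0,1]
    - [[0,0,0],0,1]
    - [[0,0,0],0,1]
    - [[0,0,0],0,1]
    - [[0,0,0],0,1]

```text
t: 42.47
eef_pos: [541.4, -410.8, 120.5]
tcp_rot: [-3.142, 0.0, -0.467]
force: [-0.1, -1.1, -2.5]
width: 0.34
grip_force: 20.3
```

Call:
carry_out:
  moves:
    - [[0.012,-0.006,-0.05],0,1]
    - [[0.012,-0.006,-0.05],0,1]
    - [[0.012,-0.006,-0.05],0,1]
    - [[0.012,-0.006,-0.05],0,1]
    - [[0,0,0],0,1]
    - [[0,0,0],0,1]
    - [[0,0,0],0,1]
    - [[0,0,0],0,1]
    - [[0,0,0],0,1]
    - [[0,0,0],0,1]

```text
t: 43.3
eef_pos: [542.4, -411.2, 116.5]
tcp_rot: [-3.142, 0.0, -0.467]
force: [0.5, -0.2, -2.3]
width: 0.337
grip_force: 20.3
```

Call:
carry_out:
  moves:
    - [[0.01,-0.005,-0.05],0,1]
    - [[0.01,-0.005,-0.05],0,1]
    - [[0.01,-0.005,-0.05],0,1]
    - [[0.01,-0.005,-0.05],0,1]
    - [[0,0,0],0,1]
    - [[0,0,0],0,1]
    - [[0,0,0],0,1]
    - [[0,0,0],0,1]
    - [[0,0,0],0,1]
    - [[0,0,0],0,1]

```text
t: 44.13
eef_pos: [543.0, -411.6, 112.9]
tcp_rot: [3.142, 0.0, -0.467]
force: [-4.8, 3.2, 5.6]
width: 0.341
grip_force: 21.0
```

Call:
carry_out:
  moves:
    - [[-0.04,0.02,0],0,1]
    - [[-0.03,0.015,-0.03],0,1]
    - [[0,0,-0.03],0,1]
    - [[0,0,-0.03],0,1]
    - [[0,0,0],0,1]
    - [[0,0,0],0,1]
    - [[0,0,0],0,1]
    - [[0,0,0],0,1]
    - [[0,0,0],0,1]
    - [[0,0,0],0,1]

```text
t: 44.97
eef_pos: [541.5, -411.0, 111.6]
tcp_rot: [3.141, 0.0, -0.467]
force: [-8.8, 4.3, 15.0]
width: 0.34
grip_force: 21.9
```

Call:
carry_out:
  moves:
    - [[-0.04,0.02,0],0,1]
    - [[-0.04,0.02,0],0,1]
    - [[-0.04,0.02,0],0,1]
    - [[0,0,0],0,1]
    - [[0,0,0],0,1]
    - [[0,0,0],0,1]
    - [[0,0,0],0,1]
    - [[0,0,0],0,1]
    - [[0,0,0],0,1]
    - [[0,0,0],0,1]

```text
t: 45.8
eef_pos: [539.4, -409.7, 110.6]
tcp_rot: [-3.141, 0.0, -0.467]
force: [1.6, -0.7, -0.9]
width: 0.338
grip_force: 20.4
```

```bash
python3 m.py | tail -12
```

```text
white [434.51 158.52] box u 426.5 440.0 v 149.0 165.8 136.13888888888889
white [419.97 153.84] box u 418.0 422.8 v 150.2 158.3 31.444444444444443
white [402.51 164.09] box u 398.2 410.3 v 159.2 167.0 31.416666666666668
white [417.25 164.98] box u 414.2 421.3 v 162.5 168.3 34.166666666666664
white [413.55 177.68] box u 406.7 422.7 v 171.5 182.8 105.83333333333333
[ 539.4 -409.7  110.6] [ 1.6 -0.7 -0.9] [-0.24 -0.38 -0.05]
f 23.4 r 0.9 z 50.6 Ff -1.7 Fr -0.1
0 ring u 407.9 423.4 vmin 175.6
10 ring u 407.3 422.7 vmin 173.2
15 ring u 407.0 422.3 vmin 171.9
20 ring u 406.8 422.0 vmin 170.6
25 ring u 406.6 421.7 vmin 169.3
```

The tilt now reads 20° and the load has dropped. I'll press gently down the bore to feel for the floor.

Call:
carry_out:
  moves:
    - [[0.006,-0.003,-0.03],0,1]
    - [[0.006,-0.003,-0.03],0,1]
    - [[0.006,-0.003,-0.03],0,1]
    - [[0,0,0],0,1]
    - [[0,0,0],0,1]
    - [[0,0,0],0,1]
    - [[0,0,0],0,1]
    - [[0,0,0],0,1]
    - [[0,0,0],0,1]
    - [[0,0,0],0,1]

```text
t: 46.68
eef_pos: [539.2, -409.8, 109.7]
tcp_rot: [3.141, 0.001, -0.467]
force: [-8.5, 5.0, 15.0]
width: 0.341
grip_force: 22.0
```

Call:
carry_out:
  moves:
    - [[-0.03,0.015,0],0,1]
    - [[-0.02,0.01,0],0,1]
    - [[0,0,0],0,1]
    - [[0,0,0],0,1]
    - [[0,0,-0.02],0,1]
    - [[0,0,0],0,1]
    - [[0,0,0],0,1]
    - [[0,0,0],0,1]
    - [[0,0,0],0,1]
    - [[0,0,0],0,1]

```text
t: 47.52
eef_pos: [538.7, -409.4, 109.3]
tcp_rot: [3.142, -0.0, -0.467]
force: [-5.8, 4.1, 11.7]
width: 0.339
grip_force: 21.8
```

```bash
python3 m.py | tail -8
```

```text
white [413.65 177.89] box u 406.7 422.7 v 171.7 183.2 106.25
[ 538.7 -409.4  109.3] [-5.8  4.1 11.7] [0.62 0.82 0.03]
f 24.1 r 0.9 z 49.3 Ff 7.0 Fr -1.1
0 ring u 407.9 423.5 vmin 176.0
10 ring u 407.3 422.7 vmin 173.6
15 ring u 407.1 422.4 vmin 172.3
20 ring u 406.8 422.0 vmin 171.0
25 ring u 406.6 421.7 vmin 169.7
```

```bash
python3 - <<'E'
from h import *
S=Cam("scene");f=np.array([-.893,.449,0]);r=np.array([-.449,-.893,0]);z=np.array([0,0,1]);a=z*.94+f*.342;x=f*.94-z*.342
for M in(np.array([560.7,-419.4,60])+.9*r,):
  for h in(6,9,12,16):
    g=S.proj([M+h*a+28*(np.cos(q)*x+np.sin(q)*r) for q in np.linspace(0,6.28,90)]);c=S.proj(M+(h+62)*a)[0]
    print(h,"u",g[:,0].min().round(1),g[:,0].max().round(1),"vmin",g[:,1].min().round(1),"cap",c.round(1))
E
python3 m.py | grep white
```

```text
6 u 406.4 421.6 vmin 170.3 cap [417.4 164.8]
9 u 406.6 421.8 vmin 169.8 cap [417.6 164.2]
12 u 406.7 422.0 vmin 169.2 cap [417.7 163.6]
16 u 406.9 422.2 vmin 168.5 cap [418.  162.9]
white [398.92 150.48] box u 398.3 400.3 v 149.0 153.5 6.055555555555555
white [434.6  158.61] box u 427.0 440.0 v 149.0 165.8 132.05555555555554
white [420.01 153.96] box u 418.0 422.8 v 150.2 158.3 30.194444444444443
white [402.48 164.1 ] box u 398.2 410.3 v 159.5 167.0 31.083333333333332
white [417.37 165.28] box u 414.3 421.3 v 162.7 169.0 35.111111111111114
white [413.64 177.88] box u 406.7 422.7 v 171.5 183.2 106.27777777777777
```

Cap and base both agree with the seated pose to within a pixel. I'll ease off the load and open.

Call:
carry_out:
  moves:
    - [[-0.02,0.01,0.02],0,1]
    - [[0,0,0.01],0,1]
    - [[0,0,0],0,1]
    - [[0,0,0],0,0.2]
    - [[0,0,0],0,0]
    - [[0,0,0],0,-0.2]
    - [[0,0,0],0,-0.2]
    - [[0,0,0],0,-0.2]
    - [[0,0,0],0,-0.2]
    - [[0,0,0],0,-0.2]

```text
t: 48.45
eef_pos: [538.3, -409.2, 109.0]
tcp_rot: [-3.142, 0.0, -0.467]
force: [0.9, -0.3, -0.6]
width: 0.6
grip_force: 0.0
```

```bash
python3 m.py | grep -v "^[0-9]"
```

```text
pred under/basetop/cap [[415.0, 185.6], [415.7, 180.0], [417.5, 164.9]]
white [398.81 150.12] box u 397.7 400.5 v 149.0 153.2 7.083333333333333
white [430.06 149.8 ] box u 429.3 431.8 v 149.0 152.0 6.027777777777778
white [435.44 159.41] box u 429.7 440.0 v 149.0 166.0 97.36111111111111
white [421.57 154.64] box u 417.8 426.2 v 150.5 160.5 59.361111111111114
white [401.57 163.87] box u 398.2 407.3 v 159.5 167.0 25.916666666666668
white [417.19 165.45] box u 413.8 421.5 v 162.7 169.2 37.138888888888886
white [413.62 177.96] box u 406.7 422.7 v 171.5 183.3 105.63888888888889
[ 538.3 -409.2  109. ] [ 0.9 -0.3 -0.6] [ 0.   -0.    0.01]
f 24.5 r 0.9 z 49.0 Ff -0.9 Fr -0.1
```

Call:
carry_out:
  moves:
    - [[0,0,0.2],0,-0.2]
    - [[0,0,0.4],0,-0.2]
    - [[0,0,0.8],0,-0.2]
    - [[0,0,1],0,-0.2]
    - [[0,0,1],0,-0.2]
    - [[-0.5,0.2,0.5],0,-0.2]
    - [[-0.8,0.4,0],0,-0.2]
    - [[-0.8,0.4,0],0,-0.2]
    - [[-0.8,0.4,0],0,-0.2]
    - [[-0.8,0.4,0],0,-0.2]

```text
t: 49.33
eef_pos: [463.7, -372.9, 188.0]
tcp_rot: [3.141, -0.001, -0.467]
force: [0.2, -1.2, 0.5]
width: 0.605
grip_force: 0.0
```

```bash
cat > v.py <<'E'
from h import *
f=np.array([-.893,.449,0]);r=np.array([-.449,-.893,0]);z=np.array([0,0,1]);a=z*.94+f*.342;x=f*.94-z*.342
M=np.array([560.7,-419.4,60])+.9*r
for n,(x0,y0,w,h) in dict(scene=(400,155,30,32),top=(395,185,32,36)).items():
    C=Cam(n); im=get_image(n)[:,:,::-1]; cv2.imwrite(f"pics/{n}_v.png",im)
    c=cv2.resize(im[y0:y0+h,x0:x0+w],None,fx=6,fy=6,interpolation=cv2.INTER_CUBIC)
    k,l,st,ce=cv2.connectedComponentsWithStats((c.min(2)>135).astype(np.uint8))
    for i in range(1,k):
        if st[i,4]>250: print(n,((ce[i]+.5)/6-.5+[x0,y0]).round(2),"u",(st[i,0]/6+x0).round(1),((st[i,0]+st[i,2])/6+x0).round(1),"v",(st[i,1]/6+y0).round(1),((st[i,1]+st[i,3])/6+y0).round(1),(st[i,4]/36).round(1))
    for q in(6,9,12):
        g=C.proj([M+q*a+28*(np.cos(t)*x+np.sin(t)*r) for t in np.linspace(0,6.28,90)]); print(q,"ring",g.min(0).round(1),g.max(0).round(1),"cap",C.proj(M+(q+62)*a)[0].round(1))
E
python3 v.py
```

```text
scene [425.57 157.96] u 420.7 430.0 v 155.0 163.7 58.7
scene [404.27 164.87] u 400.0 411.7 v 162.2 167.2 28.5
scene [417.21 165.45] u 413.8 421.7 v 162.7 169.2 37.9
scene [413.62 177.95] u 406.7 422.7 v 171.5 183.3 107.5
6 ring [406.4 170.3] [421.6 181.9] cap [417.4 164.8]
9 ring [406.6 169.8] [421.8 181.4] cap [417.6 164.2]
12 ring [406.7 169.2] [422.  180.9] cap [417.7 163.6]
top [416.29 209.19] u 409.5 423.8 v 195.3 221.0 41.3
top [407.39 205.26] u 403.7 414.0 v 199.8 213.3 65.6
6 ring [403.8 199.8] [420.7 216.2] cap [413.5 211.1]
9 ring [403.8 199.9] [420.8 216.3] cap [413.5 211.3]
12 ring [403.8 200. ] [420.9 216.5] cap [413.6 211.4]
```

The tamper stayed put on release. I'll clear the arm from the top view and verify the seating from both cameras.

Call:
carry_out:
  moves:
    - [[-0.4,0.8,0],0,-0.2]
    - [[-0.3,1,0],0,-0.2]
    - [[-0.3,1,0],0,-0.2]
    - [[-0.3,1,0],0,-0.2]
    - [[-0.3,1,0],0,-0.2]
    - [[-0.2,1,0],0,-0.2]
    - [[-0.2,1,0],0,-0.2]
    - [[0,1,0],0,-0.2]
    - [[0,1,0],0,-0.2]
    - [[0,1,0],0,-0.2]

```text
t: 50.27
eef_pos: [424.9, -176.4, 187.9]
tcp_rot: [-3.142, -0.001, -0.467]
force: [0.5, -0.1, 0.1]
width: 0.604
grip_force: 0.0
```

```bash
python3 v.py
python3 - <<'E'
import cv2,numpy as np
a=cv2.imread("pics/scene_v.png");t=cv2.imread("pics/top_v.png")
print(a[168:190,412].tolist()); print([[int(v) for v in t[y,400:426].min(1)] for y in range(197,220,2)])
E
```

```text
scene [424.68 157.68] u 418.0 430.0 v 155.0 163.5 68.2
scene [417.21 165.44] u 413.8 421.7 v 162.5 169.2 38.0
scene [413.61 177.95] u 406.7 422.7 v 171.5 183.3 107.9
6 ring [406.4 170.3] [421.6 181.9] cap [417.4 164.8]
9 ring [406.6 169.8] [421.8 181.4] cap [417.6 164.2]
12 ring [406.7 169.2] [422.  180.9] cap [417.7 163.6]
top [411.83 207.66] u 403.7 421.2 v 200.0 216.2 190.0
6 ring [403.8 199.8] [420.7 216.2] cap [413.5 211.1]
9 ring [403.8 199.9] [420.8 216.3] cap [413.5 211.3]
12 ring [403.8 200. ] [420.9 216.5] cap [413.6 211.4]
[[40, 64, 101], [33, 53, 90], [26, 43, 72], [38, 48, 72], [42, 49, 66], [36, 45, 65], [33, 43, 59], [65, 69, 82], [120, 123, 136], [228, 230, 235], [252, 252, 254], [250, 250, 251], [249, 249, 251], [251, 251, 253], [174, 173, 178], [81, 91, 118], [53, 80, 127], [53, 82, 136], [50, 81, 132], [51, 80, 135], [44, 71, 116], [28, 42, 66]]
[[45, 48, 48, 45, 43, 46, 49, 51, 48, 50, 50, 49, 48, 47, 47, 46, 50, 50, 49, 47, 49, 49, 49, 50, 48, 49], [47, 47, 46, 44, 46, 50, 47, 44, 54, 65, 76, 93, 96, 93, 76, 61, 49, 46, 46, 48, 50, 50, 49, 53, 53, 51], [49, 48, 4
[... 462 characters left out ...]
 40], [51, 47, 42, 109, 204, 221, 209, 188, 108, 75, 165, 228, 232, 228, 227, 217, 181, 131, 169, 212, 182, 106, 52, 42, 37, 43], [52, 50, 46, 73, 149, 207, 212, 190, 142, 135, 209, 227, 222, 218, 219, 224, 213, 143, 151, 196, 142, 70, 40, 37, 36, 39], [52, 50, 48, 43, 61, 131, 194, 210, 190, 151, 181, 207, 219, 223, 223, 209, 172, 139, 162, 126, 67, 40, 37, 37, 41, 41], [51, 50, 47, 47, 44, 46, 73, 121, 162, 175, 154, 130, 120, 121, 130, 128, 86, 64, 54, 45, 43, 38, 39, 41, 40, 39], [50, 48, 49, 46, 46, 45, 45, 44, 45, 50, 62, 77, 63, 53, 59, 53, 49, 47, 48, 43, 38, 42, 42, 42, 41, 40], [83, 71, 56, 49, 45, 46, 47, 47, 48, 47, 47, 48, 49, 50, 50, 46, 49, 48, 44, 38, 42, 45, 46, 43, 41, 41]]
```

Both views match the seated pose: the top ring is within 0.5 px, the cap lies on the bore axis, and only a thin rim of base stands proud. Handing in.

```bash
python3 -c "
from bench import *
print(hand_in())"
```

```text
the job is handed in; nothing more can be done
None
```

I put the tamper in the middle (56 mm) well, let go of it and handed the job in at about 50 s. Both cameras match the fully seated pose, though they only resolve depth to about 2–3 mm, and the hand-in gave no verdict.

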